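Stretch-check the counter pull scale to its set marker

TASK

Check the spring pull scale that is fixed on the counter: draw its handle straight out until the pointer on top is in line with the set marker, and hold it steady there for two seconds. Then ease the handle all the way back home without letting it snap, and let go. Do not shift the marker, and leave the containers, pan lid and mortar where they are.

Things in the scene. Friction and masses are not known exactly. Their poses are not given: they have to be found in the camera images.
- scale: Pull scale fixed to the counter: white housing 180 x 60 mm, top 80 mm high, on a steel foot plate, with a wood-barred D-handle at one end. Origin: on the counter right under the handle bar's centre when home. z up; x runs from the handle to the housing (which spans x = 100 to 280 mm; foot plate 85 to 295 mm, 110 mm wide). The handle pulls out towards -x, away from the housing.
- pull (a joint): How far the handle is pulled out, in m: 0 home (against its stop), at most 0.125. A spring pulls it home: 2 N at home plus 0.9 N for each 10 mm.
- pull_bar (a point): Centre of the handle's wooden bar: round, 18 mm thick, 110 mm long along the scale's y, its axis 55 mm above the counter, free air below. Moves with the handle. Two steel rods 10 mm thick run from the bar's ends back to a yoke 78 mm behind it: inside the D there is room about 55 mm deep and 85 mm wide for a finger. Axes as the scale's.
- pointer_tip (a point): Tip of the pointer: a dark steel blade 10 mm thick, 30 mm long along the scale's y, standing out of the slot in the housing's top (blade top 94 mm above the counter) and moving with the handle. This point: top of the blade's end that faces the marker. Handle home: 245 mm along the scale's x. Axes as the scale's.
- marker_tip (a point): Tip of the set marker: a dark steel clip on a rail along the housing's -y side, reaching up and over the housing's edge as a blade 10 mm thick, its top 94 mm above the counter, pointing at the pointer's path. This point: top of its end. In line: pointer_tip and marker_tip at the same place along the scale's x. Axes as the scale's.
- marker (a joint): Where the set marker stands, in m, on the same measure as the handle: the pointer is in line with it when joint pull has this value. It is stiff and must stay where it is.
- pink_box: Bystander: empty open pink plastic container 140 x 110 x 55 mm high, loose; origin at the centre of its underside.
- clear_box: Bystander: empty open clear plastic container 150 x 110 x 65 mm high, loose; origin at the centre of its underside.
- pan_lid: Bystander: bronze-coloured aluminium pan lid 182 mm across, 55 mm high with its black knob, loose; origin at the centre of its underside.
- mortar: Bystander: white ceramic mortar 124 mm across its rim, 85 mm high, loose; origin at the centre of its underside.

How it is judged:
By the outcome, as a careful person would: the job done as asked, in the order asked, and still so for the second after the job is handed in, with the robot touching nothing.
It also fails if it takes over 45 s, if anything falls off the work surface, if the arm or the gripper's body presses on something with over 40 N, if the wrist force passes 120 N, or if a joint passes its speed limit or range.

ROBOT

A 6-joint arm with a two-finger parallel gripper is mounted at the origin on the work surface. World frame = base frame: x ahead of the robot, y to its left, z up, the work surface at z = 0. Lengths are in m, angles in degrees, forces in N, time in s.
With the tool pointing down it reaches from about 0.4 to 0.825 m from the base axis. Payload 7 kg.
Tool frame: the origin (TCP) lies midway between the tips of the shut fingers; the grasp point (between the pads) lies r.hold_point_z behind it (r.hold_point_z is the distance from the TCP to the grasp point, in m); z points along the fingers, x is the direction in which the jaws open and shut, and the axes are right-handed (so a half turn about z gives the same grasp; the last joint's range is limited). The gripper opens to 88 mm and grips with 3 to 60 N. Pads are 19 mm wide; open, the fingers measure 130 mm over their backs; the gripper's body (78 mm by 193 mm) begins 47 mm behind the grasp point.
Start: joints at [-57.118, 20.546, 0.682, 0, -70.136, -16.507], TCP at [0.19, -0.648, 0.227] pointing down, gripper open.
Joint ranges: [-176.03, 176.03], [-82.01, 121.73], [-58.28, 71.71], [-173.87, 95.51], [-174.79, -0.11], [-173.66, 173.66]. Speed limits (degrees/s): [136.94, 136.94, 172.46, 180, 180, 180].

INTERFACE

Orientations are given as [roll, pitch, yaw] about the fixed x, y, z axes, in that order (R = Rz(yaw) Ry(pitch) Rx(roll)).
In Python, from plant import get_state, viewer, close_job, r gives the robot as it stands.
- The arm moves only by the tool apply_moves, never from a script. Its argument "plan" is a list of rows, each a list of 3 entries, a list of its own where there are three numbers: the closure in counts, from 0 (fully open) to 255 (shut), then the shift along the tool's x, y, z in units of 50 mm (1.0 is 50 mm), then the turn about the tool's z in units of 6 degrees (1.0 is 6 degrees). A call has 1 to 12 rows; each row shifts and turns the commanded pose from where the row before left it, along the tool's axes as they then stand; what a row does not reach is not made up. A row lasts 1/8 s, in which the tool goes at most 62.5 mm and 10.7 degrees, less where a joint would pass 70% of its speed; a pose out of reach is approached as far as the arm can. A call is refused whole if a number of a shift passes 1 or a number of a turn 1, either way. A call with a gripper value outside its range is refused whole. The fingers move at their own pace and stop on an object; "squeeze" is the grip in N (left out, the last holds). Time passes only in rows, so rows that do not move let the fingers close. It gives the time, the measured TCP pose, the force and the opening at its end, in the units of the state.
- get_state(): the state, without advancing time (a new reading comes with each control period).
- viewer.capture(name): name is "scene" or "top" or "wrist"; returns a dict with "frame" (400x640x3 uint8, blue, green, red), "K" (3x3 intrinsics, pixels), "D" ([k1, k2, p1, p2, k3] as OpenCV has them; the pictures are not rectified), "R" (3x3) and "t" (3): a world point X has camera coordinates R X + t; the wrist camera has in their place "mount" (4x4, takes a point from camera to tool coordinates, whose origin is the TCP and whose axes are the tool frame's). Camera axes: x right, y down, z forward; pixel columns grow to the right and rows downward; lengths in m; the calibration is good to about 2 mm. A picture is of the moment at which its call begins: read the wrist's pose just before it. There is no depth.
- close_job(): hands the job in, once; it reports no verdict.
The state is a dict: "time_s": time; "joints": joint angles; "qd": joint speeds; "joint_torque": joint torques, N m; "tcp_pos": TCP position; "eef_rot": TCP orientation; "contact_force": force on the tool from outside, world axes, zero at the start; "moment": the same for the moment, N m; "gripper_width": finger opening in m.
Only numpy, scipy, OpenCV 4.12 (cv2) and the standard library are available. Lean on these libraries where they do the work, as an engineer would, in place of code of your own. Each camera call takes 0.05 s, during which the arm holds its last target.

## Working session

There is one attempt and no reset: what is moved stays moved. The work goes in short steps, Python scripts to look and compute and a tool call to move; the robot and the scene stay as the last step left them, time stands still between calls to the robot, and variables do not carry over. Pictures are saved under pics/ and viewed, and the job is handed in when it is done.

Besides the shell and the picture viewer there is one more tool, called after "Emit:" by a JSON object that holds its "name" and its "arguments", one argument or row to a line. apply_moves: Moves the arm, as the interface text tells. Its arguments: {"type":"object","properties":{"plan":{"type":"array","items":{"type":"array"}},"squeeze":{"type":"number"}},"required":["plan"]}

```bash
mkdir -p pics; ls
python3 - <<'E'
from plant import get_state, viewer, r
import cv2
print(get_state()); print(r.hold_point_z)
for n in ["scene","top","wrist"]:
    c=viewer.capture(n); cv2.imwrite(f"pics/{n}0.png",c["frame"])
    print(n,c["K"],c["D"],c.get("R"),c.get("t"),c.get("mount"))
E
```

```text
pics
{'time_s': 0.0, 'joints': array([-5.71179087e+01,  2.05924693e+01,  6.33242514e-01, -1.89729624e-02,
       -7.01362386e+01, -1.65082788e+01]), 'qd': array([-0.01603577,  0.06768544,  0.12908723,  0.00145606, -0.07784405,
       -0.06673359]), 'joint_torque': array([ 2.48864953e-04, -5.82727039e+01,  2.93069834e+01,  6.99713454e+00,
        7.24869737e-03, -1.43083153e-04]), 'tcp_pos': array([ 0.19012656, -0.64715566,  0.22561059]), 'eef_rot': array([-1.79989971e+02, -9.65985768e-02,  1.06367342e+02]), 'contact_force': array([ 0.72129173,  0.35978323, -0.76304812]), 'moment': array([-0.00465354,  0.02658009, -0.01794522]), 'gripper_width': 0.0879518714525561}
0.0188
scene [[366.58552543   0.         317.33538729]
 [  0.         366.58552543 196.51921038]
 [  0.           0.           1.        ]] [-0.07364626  0.          0.          0.          0.        ] [[ 0.47346741  0.88080941 -0.00184484]
 [ 0.7106579  -0.38324045 -0.58999331]
 [-0.52037867  0.27803155 -0.80740603]] [-0.26805104 -0.37555963  1.37971121] None
top [[398.2853046    0.         319.26549458]
 [  0.         398.2853046  198.99182901]
 [  0.           0.           1.        ]] [-0.08741341  0.          0.          0.          0.        ] [[ 0.01851689 -0.99979912  0.00767122]
 [-0.99437267 -0.01921575 -0.10418131]
 [ 0.10430779 -0.00569893 -0.99452874]] [-0.02511734  0.56487437  1.08091347] None
wrist [[360.44298072   0.         314.16093498]
 [  0.         360.44298072 194.02763149]
 [  0.           0.           1.        ]] [0.02611861 0.         0.         0.         0.        ] None None [[ 9.99997707e-01  2.08520233e-03  4.87415374e-04  4.85305465e-04]
 [-2.13899152e-03  9.61831216e-01  2.73635042e-01 -7.41869919e-02]
 [ 1.01773106e-04 -2.73635458e-01  9.61833471e-01 -1.57336532e-01]
 [ 0.00000000e+00  0.00000000e+00  0.00000000e+00  1.00000000e+00]]
```

View pics/scene0.png

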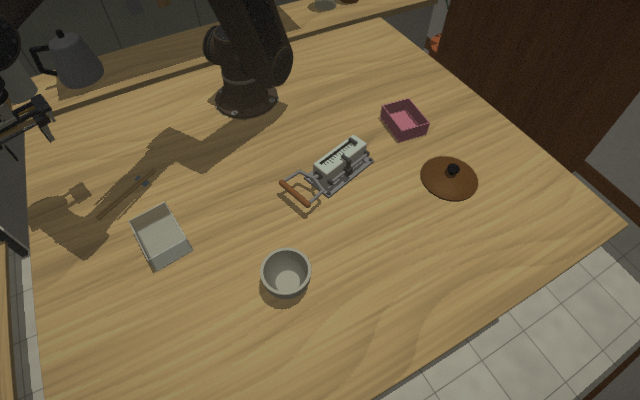

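View pics/top0.png

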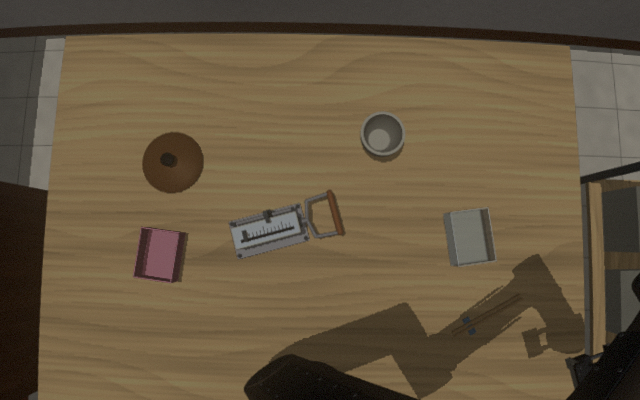

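View pics/wrist0.png

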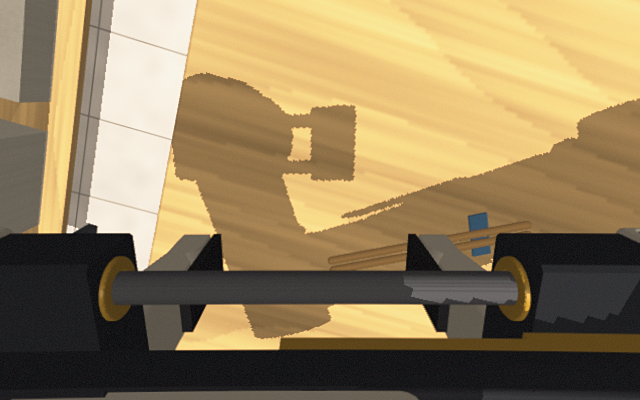

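The top view shows the scale: wooden bar from about (330,192) to (342,235), pointer near (245,236) and marker near (268,216). Next I zoom in to measure them.

Run:
```python
import cv2
f=cv2.imread("pics/top0.png"); cv2.imwrite("pics/topz.png",cv2.resize(f[180:270,220:350],None,fx=6,fy=6,interpolation=cv2.INTER_CUBIC))
f=cv2.imread("pics/scene0.png"); cv2.imwrite("pics/scz.png",cv2.resize(f[125:215,270:385],None,fx=6,fy=6,interpolation=cv2.INTER_CUBIC))
```

```text
(no output)
```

View pics/topz.png

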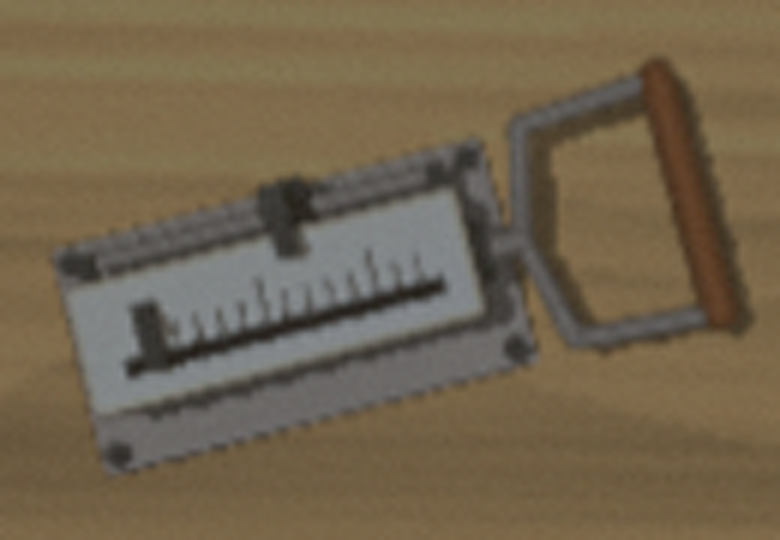

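View pics/scz.png

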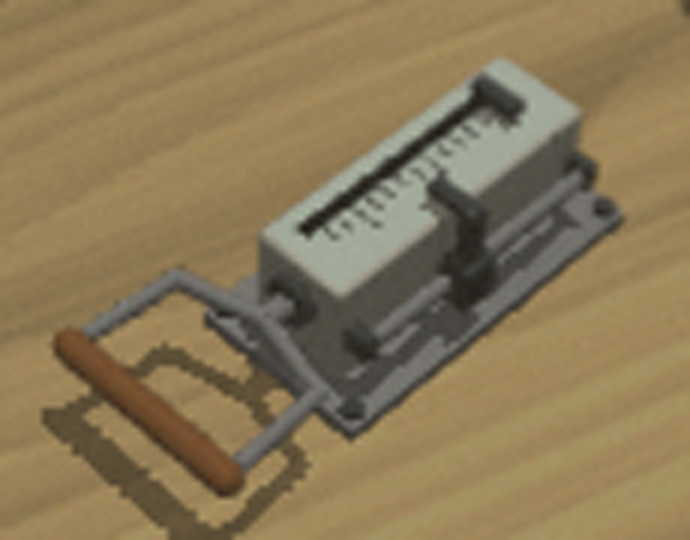

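```bash
cat > h.py <<'E'
import numpy as np, cv2
from scipy.optimize import least_squares
from scipy.spatial.transform import Rotation as Ro
def unz(p,u0,v0,s=6): return [(p[0]+.5)/s-.5+u0,(p[1]+.5)/s-.5+v0]
def ray(c,uv):
    n=cv2.undistortPoints(np.array([[uv]],float),c["K"],np.array(c["D"]))[0,0]
    R=np.array(c["R"]);t=np.array(c["t"]); return -R.T@t, R.T@np.array([n[0],n[1],1])
def onz(c,uv,z):
    o,d=ray(c,uv); return o+d*(z-o[2])/d[2]
def proj(c,X):
    return cv2.projectPoints(np.array(X,float).reshape(-1,1,3),cv2.Rodrigues(np.array(c["R"]))[0],np.array(c["t"],float),c["K"],np.array(c["D"]))[0][:,0]
def s2w(p,P):
    x,y,a=p[:3];P=np.atleast_2d(P);c,s=np.cos(a),np.sin(a)
    return np.c_[x+c*P[:,0]-s*P[:,1],y+s*P[:,0]+c*P[:,1],P[:,2]]
def w2s(p,P):
    x,y,a=p[:3];P=np.atleast_2d(P)-[x,y,0];c,s=np.cos(a),np.sin(a)
    return np.c_[c*P[:,0]+s*P[:,1],-s*P[:,0]+c*P[:,1],P[:,2]]
E
cat > m.py <<'E'
from h import *
from plant import viewer
T=viewer.capture("top");S=viewer.capture("scene")
obj=np.array([[.28,-.03,.08],[.1,-.03,.08],[.1,.03,.08],[.28,.03,.08],[0,-.055,.058],[0,.055,.058]])
tp=np.array([unz(p,220,180) for p in [(68,292),(455,187),(487,310),(100,412),(650,65),(722,322)]])
so=np.array([[.28,-.03,.08],[.1,-.03,.08],[.1,.03,.08],[.28,.03,.08],[0,-.055,.055],[0,.055,.055]])
sp=np.array([unz(p,270,125) for p in [(580,108),(340,295),(262,235),(497,60),(228,483),(68,342)]])
def rt(p): return (proj(T,s2w(p,obj))-tp).ravel()
def rs(p): return (proj(S,s2w(p,so))-sp).ravel()
for nm,f in [("top",rt),("scene",rs),("both",lambda p:np.r_[rt(p),rs(p)])]:
    q=least_squares(f,[.55,-.05,1.8],loss="soft_l1")
    print(nm,q.x,np.degrees(q.x[2]),np.abs(q.fun).round(1))
p=q.x; np.save("p.npy",p)
for nm,c,pt,mk,u0,v0 in [("top",T,(148,303),(291,254),220,180),("scene",S,(520,108),(437,187),270,125)]:
    for k,z in [("ptr",pt),("mrk",mk)]:
        print(nm,k,w2s(p,onz(c,unz(z,u0,v0),.094)))
E
python3 m.py
```

```text
top [ 0.52969493 -0.0558791   1.85974758] 106.55568711038174 [1.  0.5 0.  1.  0.6 0.4 0.7 1.5 1.  1.4 0.  2.4]
scene [ 0.53134827 -0.05657027  1.85989967] 106.56440132729996 [0.8 0.1 0.  0.7 1.6 0.4 0.1 1.6 0.2 0.4 0.3 1.1]
both [ 0.53044363 -0.05606012  1.86027461] 106.58588406169295 [0.9 0.7 0.1 1.2 0.7 0.1 0.6 1.3 1.1 1.1 0.1 2.7 0.8 0.2 0.  0.4 1.6 0.7
 0.1 1.9 0.2 0.7 0.3 0.9]
top ptr [[ 0.2427879  -0.01251107  0.094     ]]
top mrk [[ 0.17719816 -0.01654371  0.094     ]]
scene ptr [[ 0.24468337 -0.01532282  0.094     ]]
scene mrk [[ 0.17538891 -0.02238558  0.094     ]]
```

Emit:
{"name": "apply_moves", "arguments": {
  "plan": [
    [0,[0.8,0.8,0],0],
    [0,[0.8,0.8,0],0],
    [0,[0.8,0.8,0],0],
    [0,[0.8,0.8,0],0],
    [0,[0.8,0.8,0],0],
    [0,[0.8,0.8,0],0],
    [0,[0.8,0.8,0],0],
    [0,[0.8,0.8,0],0],
    [0,[0.8,0.8,0],0],
    [0,[0.8,0.8,0],0],
    [0,[0.8,0.8,0],0],
    [0,[0.8,0.8,0],0]
  ]
}}

```text
time_s: 1.75
tcp_pos: [0.5161, -0.0499, 0.2269]
eef_rot: [180.0, 0.0, 106.4]
contact_force: [1.3, -0.4, 1.6]
gripper_width: 0.0876
```

```bash
cat >> h.py <<'E'
def tool(st): return Ro.from_euler("xyz",st["eef_rot"],degrees=True).as_matrix(), np.array(st["tcp_pos"])
def togo(st,target): R,t=tool(st); return R.T@(np.array(target)-t)
def wcam(c,st):
    R,t=tool(st); M=np.array(c["mount"]); Rw=R@M[:3,:3]; tw=R@M[:3,3]+t
    return dict(K=c["K"],D=c["D"],R=Rw.T,t=-Rw.T@tw,frame=c["frame"])
E
python3 - <<'E'
from h import *; from plant import get_state
p=np.load("p.npy"); s=get_state(); print(s["tcp_pos"],s["eef_rot"],togo(s,s2w(p,[.21,-.058,.16])[0])/.05)
E
```

```text
[ 0.51609432 -0.04988069  0.22687848] [1.79959198e+02 3.96729948e-03 1.06396564e+02] [4.00432876 1.38559072 1.33827939]
```

Emit:
{"name": "apply_moves", "arguments": {
  "plan": [
    [0,[0.8,0.3,0.2],0],
    [0,[0.8,0.3,0.25],0],
    [0,[0.8,0.3,0.3],0],
    [0,[0.8,0.3,0.3],0],
    [0,[0.8,0.18,0.28],0],
    [0,[0,0,0],0],
    [0,[0,0,0],0]
  ]
}}

```text
time_s: 2.62
tcp_pos: [0.5252, 0.1596, 0.1601]
eef_rot: [-180.0, 0.0, 106.4]
contact_force: [0.6, -1.1, 0.4]
gripper_width: 0.0875
```

Run:
```python
from h import *; from plant import get_state,viewer
import pickle
s=get_state(); c=viewer.capture("wrist"); cv2.imwrite("pics/w1.png",c["frame"]); pickle.dump((s,c),open("w1.pkl","wb"))
print(s["tcp_pos"],s["eef_rot"])
```

```text
[0.52520326 0.15960357 0.16006764] [-1.79982992e+02  1.14064212e-02  1.06416836e+02]
```

View pics/w1.png

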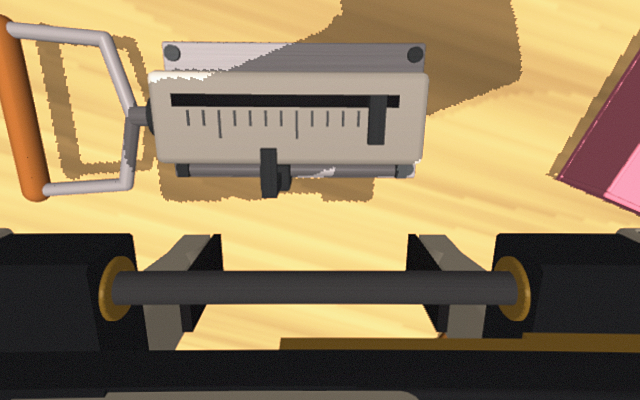

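Run:
```python
import cv2
f=cv2.imread("pics/w1.png"); cv2.imwrite("pics/w1z.png",cv2.resize(f[60:205,240:430],None,fx=4,fy=4,interpolation=cv2.INTER_CUBIC))
```

```text
(no output)
```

View pics/w1z.png

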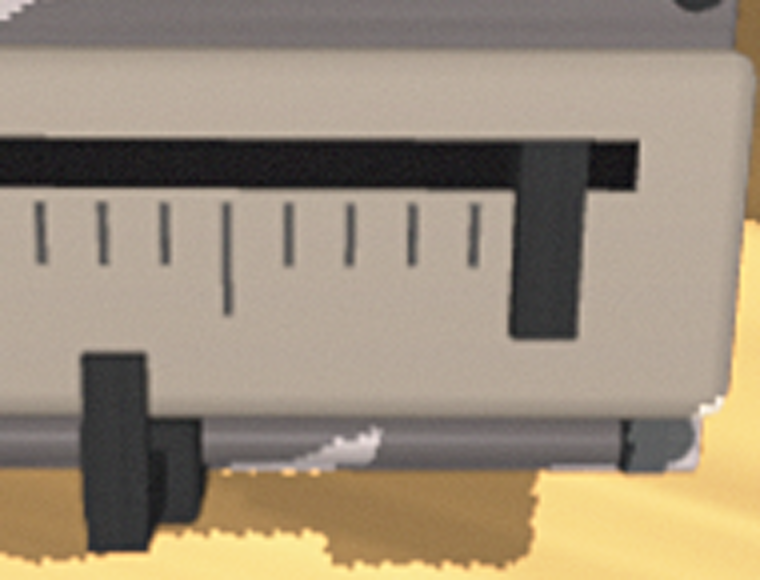

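Run:
```python
from h import *; import pickle
p=np.load("p.npy"); s,c=pickle.load(open("w1.pkl","rb")); w=wcam(c,s)
for nm,z in [("ptr",(543.5,338)),("mrk",(114,353))]:
    X=onz(w,unz(z,240,60,4),.094); print(nm,X,w2s(p,X))
A=onz(w,(6,18),.055);B=onz(w,(36,199),.055);print(A,B,w2s(p,A),w2s(p,B))
H=[onz(w,q,.08) for q in [(160,162),(421,163),(150,74),(428,74)]];print(w2s(p,H))
d=H[1]-H[0];print(np.degrees(np.arctan2(d[1],d[0])));d=H[3]-H[2];print(np.degrees(np.arctan2(d[1],d[0])))
```

```text
ptr [0.47321228 0.18442325 0.094     ] [[ 0.24681438 -0.0137964   0.094     ]]
mrk [0.4943924  0.12125346 0.094     ] [[ 0.18022698 -0.01606332  0.094     ]]
[ 0.46837518 -0.06592161  0.055     ] [ 0.58846555 -0.03823534  0.055     ] [[0.00826639 0.06230095 0.055     ]] [[ 0.00052066 -0.06069592  0.055     ]]
[[ 0.1063276  -0.0276627   0.08      ]
 [ 0.28005152 -0.02841682  0.08      ]
 [ 0.10691148  0.02769363  0.08      ]
 [ 0.27971825  0.02774407  0.08      ]]
106.33717005766485
106.60260910698935
```

Run:
```python
from h import *; from plant import get_state
p=np.load("p.npy"); s=get_state(); print(togo(s,s2w(p,[.001,0,.0365])[0])/.05)
```

```text
[-4.13958388 -1.11652391  2.47627709]
```

Emit:
{"name": "apply_moves", "arguments": {
  "plan": [
    [122,[-0.85,-0.2,0],0],
    [122,[-0.85,-0.25,0],0],
    [122,[-0.85,-0.25,0],0],
    [122,[-0.85,-0.25,0],0],
    [122,[-0.74,-0.17,0.2],0],
    [122,[0,0,0.4],0],
    [122,[0,0,0],0],
    [122,[0,0,0],0]
  ],
  "squeeze": 20
}}

```text
time_s: 3.68
tcp_pos: [0.5303, -0.055, 0.131]
eef_rot: [179.9, 0.0, 106.4]
contact_force: [0.3, 0.5, 0.6]
gripper_width: 0.0454
```

Run:
```python
from h import *; from plant import get_state,viewer
p=np.load("p.npy"); s=get_state(); print(s["tcp_pos"],s["contact_force"],s["gripper_width"],togo(s,s2w(p,[.001,0,.0365])[0])/.05)
c=viewer.capture("wrist"); cv2.imwrite("pics/w2.png",c["frame"])
c=viewer.capture("scene"); cv2.imwrite("pics/s2.png",cv2.resize(c["frame"][60:240,200:440],None,fx=3,fy=3,interpolation=cv2.INTER_CUBIC))
```

```text
[ 0.53028342 -0.05504196  0.13098348] [0.3388551  0.51046215 0.61479242] 0.04542717730330438 [ 1.55383255e-04 -4.56839533e-03  1.88966615e+00]
```

View pics/w2.png

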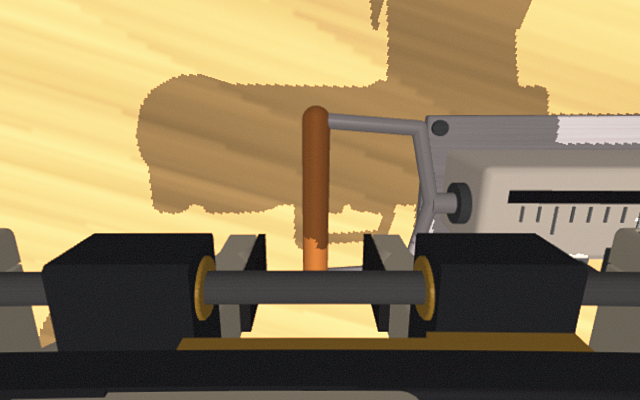

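View pics/s2.png

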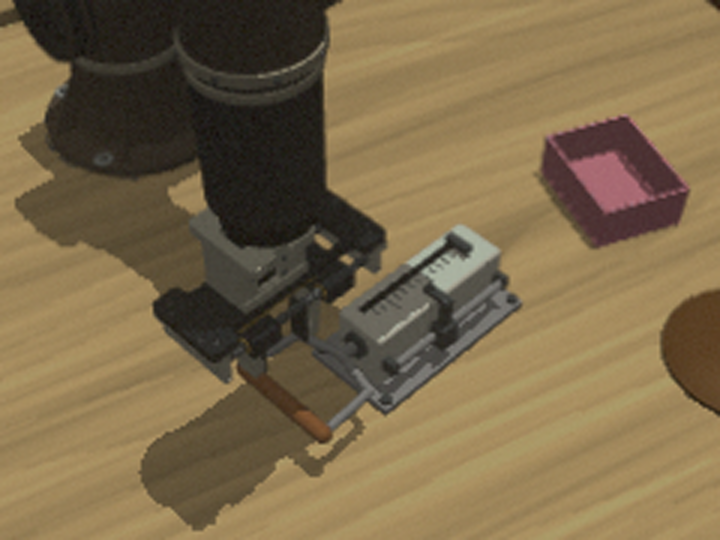

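Wrist view: the bar sits at u≈315, midway between the pads (265 and 365), with the inner finger over the D opening. I'll descend.

Emit:
{"name": "apply_moves", "arguments": {
  "plan": [
    [122,[0,0,0.4],0],
    [122,[0,0,0.4],0],
    [122,[0,0,0.4],0],
    [122,[0,0,0.4],0],
    [122,[0,0,0.28],0],
    [122,[0,0,0],0],
    [122,[0,0,0],0],
    [122,[0,0,0],0]
  ],
  "squeeze": 20
}}

```text
time_s: 4.78
tcp_pos: [0.5305, -0.0547, 0.0369]
eef_rot: [179.9, 0.0, 106.4]
contact_force: [0.6, 0.2, 0.3]
gripper_width: 0.0457
```

Emit:
{"name": "apply_moves", "arguments": {
  "plan": [
    [150,[0,0,0],0],
    [180,[0,0,0],0],
    [200,[0,0,0],0],
    [255,[0,0,0],0],
    [255,[0,0,0],0],
    [255,[0,0,0],0],
    [255,[0,0,0],0],
    [255,[0,0,0],0]
  ],
  "squeeze": 20
}}

```text
time_s: 5.78
tcp_pos: [0.5299, -0.0548, 0.0361]
eef_rot: [-180.0, -0.0, 106.4]
contact_force: [-2.2, 1.8, 1.9]
gripper_width: 0.0173
```

Run:
```python
from h import *; from plant import get_state,viewer
p=np.load("p.npy"); s=get_state(); np.save("tcp_home.npy",s["tcp_pos"]); print(s["tcp_pos"],w2s(p,s["tcp_pos"]),s["contact_force"],s["gripper_width"])
for n in ["top","scene"]:
  c=viewer.capture(n); cv2.imwrite(f"pics/{n}3.png",c["frame"])
  f=c["frame"][170:280,210:360] if n=="top" else c["frame"][110:220,260:410]
  cv2.imwrite(f"pics/{n}3z.png",cv2.resize(f,None,fx=5,fy=5,interpolation=cv2.INTER_CUBIC))
```

```text
[ 0.52987848 -0.05476294  0.036089  ] [[0.00140454 0.00017135 0.036089  ]] [-2.17835942  1.8436657   1.94998424] 0.01730723080199999
```

View pics/top3z.png

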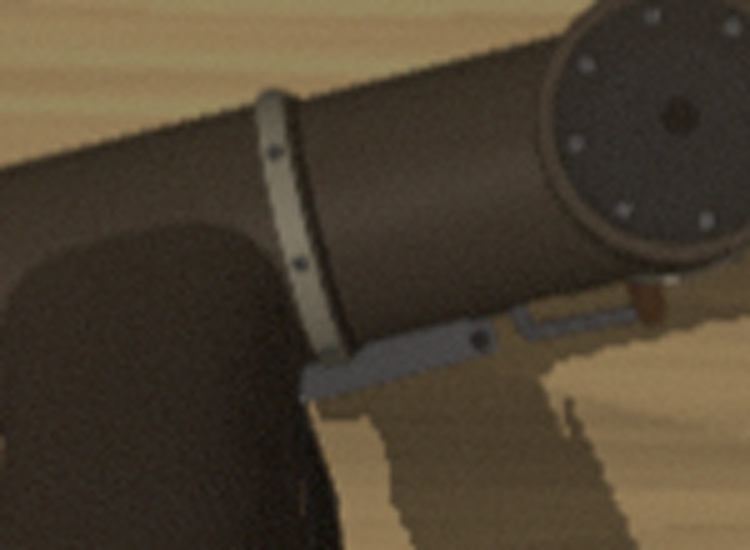

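View pics/scene3z.png

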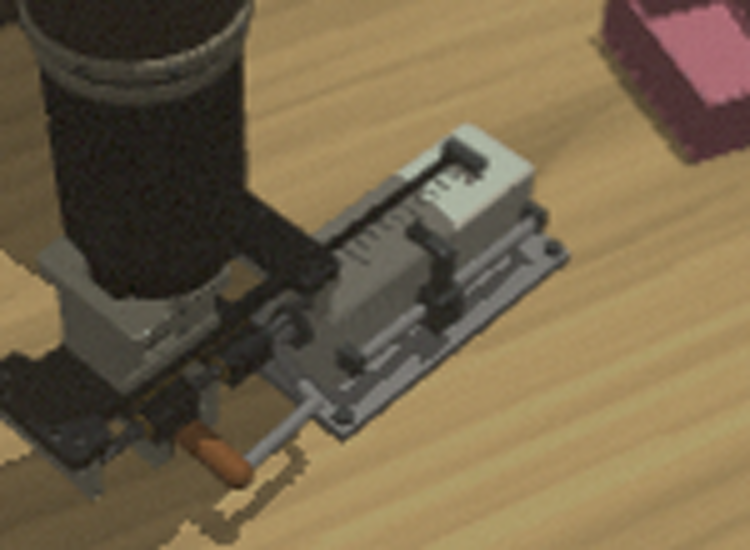

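Emit:
{"name": "apply_moves", "arguments": {
  "plan": [
    [255,[-0.05,0,0],0],
    [255,[-0.12,0,0],0],
    [255,[-0.15,0,0],0],
    [255,[-0.15,0,0],0],
    [255,[-0.15,0,0],0],
    [255,[-0.15,0,0],0],
    [255,[-0.15,0,0],0],
    [255,[-0.15,0,0],0],
    [255,[-0.13,0,0],0],
    [255,[-0.05,0,0],0],
    [255,[0,0,0],0],
    [255,[0,0,0],0]
  ],
  "squeeze": 25
}}

```text
time_s: 7.38
tcp_pos: [0.5473, -0.1149, 0.0361]
eef_rot: [-180.0, -0.0, 106.3]
contact_force: [-3.7, 7.6, 5.8]
gripper_width: 0.0172
```

```bash
cat > chk.py <<'E'
from h import *; from plant import get_state,viewer
import sys,pickle
n=sys.argv[1]
p=np.load("p.npy"); s=get_state(); print(s["time_s"],(w2s(p,np.load("tcp_home.npy"))-w2s(p,s["tcp_pos"]))*1000,s["contact_force"],s["gripper_width"])
c=viewer.capture("scene"); pickle.dump((s,c),open(n+".pkl","wb"))
f=c["frame"][125:205,300:380]
cv2.imwrite(f"pics/{n}.png",cv2.resize(f,None,fx=7,fy=7,interpolation=cv2.INTER_CUBIC))
E
python3 chk.py s4
```

```text
7.375 [[ 6.26002659e+01 -4.73884518e-01 -8.87862169e-03]] [-3.71294618  7.59625499  5.80502225] 0.017212907690664917
```

View pics/s4.png

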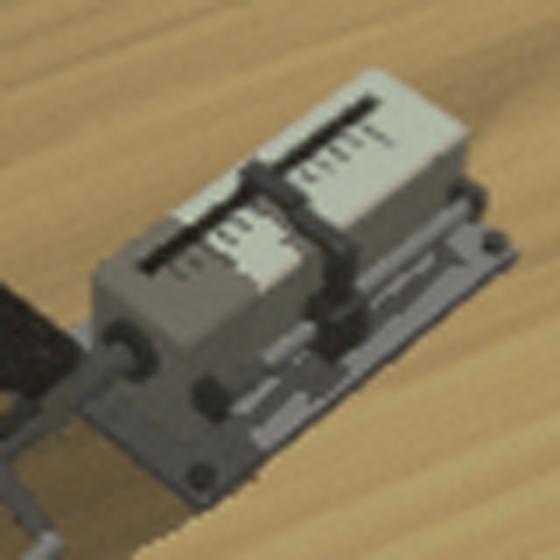

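Emit:
{"name": "apply_moves", "arguments": {
  "plan": [
    [255,[-0.04,0,0],0],
    [255,[-0.04,0,0],0],
    [255,[0,0,0],0],
    [255,[0,0,0],0]
  ]
}}

```text
time_s: 7.92
tcp_pos: [0.5483, -0.1187, 0.0361]
eef_rot: [-180.0, -0.0, 106.4]
contact_force: [-4.4, 7.9, 4.8]
gripper_width: 0.0172
```

```bash
python3 chk.py s5
python3 - <<'E'
import cv2
import pickle
a=pickle.load(open("s5.pkl","rb"))[1]["frame"][143:167,328:358]
cv2.imwrite("pics/s5z.png",cv2.resize(a,None,fx=22,fy=22,interpolation=cv2.INTER_CUBIC))
E
```

```text
7.925 [[ 6.65051375e+01 -5.42246056e-01  3.73804213e-02]] [-4.37042629  7.87616561  4.81786751] 0.017194103786925496
```

View pics/s5z.png

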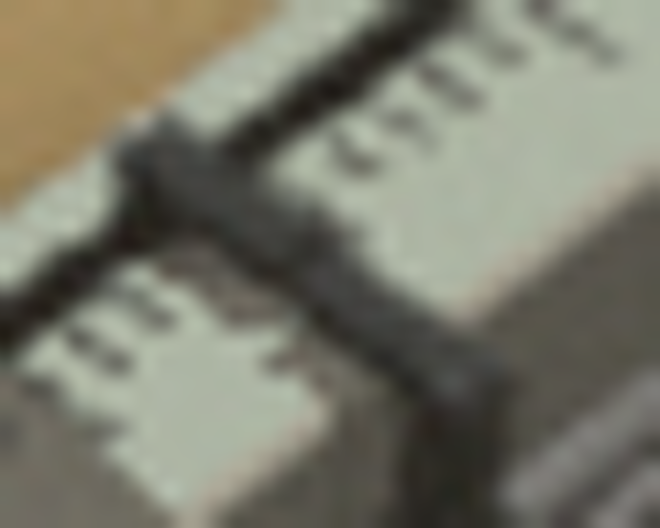

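View pics/s5.png

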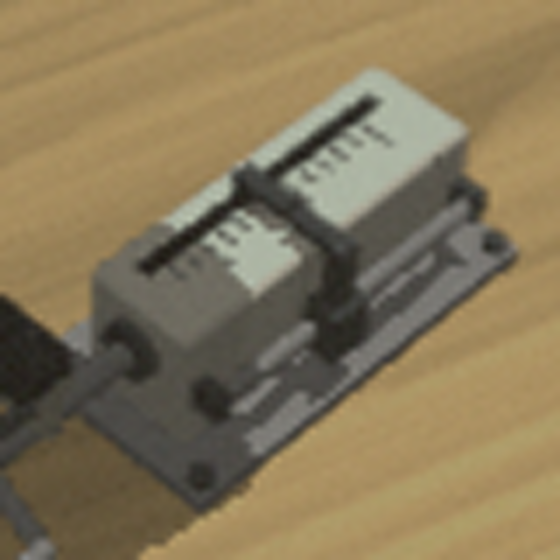

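Run:
```python
from h import *; import pickle
p=np.load("p.npy"); s,c=pickle.load(open("s5.pkl","rb"))
k=22;u0,v0=328,143
im=cv2.resize(c["frame"][143:167,328:358],None,fx=k,fy=k,interpolation=cv2.INTER_CUBIC)
g=cv2.cvtColor(c["frame"],cv2.COLOR_BGR2GRAY).astype(np.float32)
# sample profiles across x at constant y,z=.094, for pointer and marker rows
xs=np.arange(.150,.205,.0005)
for y in [.010,.006,.002,-.002,-.006,-.010,-.013,-.016,-.019,-.022,-.026,-.03]:
    uv=proj(c,s2w(p,np.c_[xs,0*xs+y,0*xs+.094])).astype(np.float32)
    v=cv2.remap(g,uv[:,0].reshape(1,-1),uv[:,1].reshape(1,-1),cv2.INTER_CUBIC)[0]
    lo=v.min(); sel=np.abs(xs-xs[v.argmin()])<.008
    wv=np.clip(110-v,0,None)*sel
    # 50% crossing on +x side
    i0=v.argmin(); j=np.where((v>(lo+150)/2-5)&(xs>xs[i0]))[0]
    print(y, "min",lo.round(), "centroid",((wv*xs).sum()/wv.sum()*1000).round(1),"edge+",(xs[j[0]]*1000 if len(j) else None), v[::8].round().astype(int))
for d in (-.005,.005):
    uv=(proj(c,s2w(p,[[.1785+d,.014,.094],[.1785+d,-.04,.094]]))-[u0,v0]+.5)*k
    cv2.line(im,*[tuple(int(a) for a in q) for q in uv],(0,0,255),1)
cv2.imwrite("pics/ov5.png",im)
```

```text
0.01 min 45.0 centroid 175.0 edge+ 183.00000000000003 [168 157 172 174 152  78  46  68  84 156 171 184 171 165]
0.006 min 34.0 centroid 170.2 edge+ 194.50000000000003 [59 51 69 73 42 35 56 65 75 70 64 84 77 66]
0.002 min 26.0 centroid 200.1 edge+ None [38 45 51 32 40 37 57 67 58 45 43 47 34 29]
-0.002 min 45.0 centroid 171.9 edge+ 185.00000000000003 [133 106 146 110  64  52  53  68  70 110 144 144 124 117]
-0.006 min 51.0 centroid 173.2 edge+ 183.50000000000003 [180 141 140 115  82  71  55  66  82 133 178 142 153 169]
-0.01 min 49.0 centroid 173.4 edge+ 184.00000000000003 [177 136 151 145  90  65  54  65  79 119 170 123 147 167]
-0.013 min 43.0 centroid 173.6 edge+ 185.00000000000003 [183 169 179 136 102  61  52  58  65 121 184 162 163 173]
-0.016 min 45.0 centroid 175.0 edge+ 184.50000000000003 [177 178 178 122 106  70  46  50  63 128 178 177 177 173]
-0.019 min 52.0 centroid 174.4 edge+ 183.00000000000003 [177 176 181 141 100  77  55  65  86 139 178 176 178 176]
-0.022 min 55.0 centroid 174.5 edge+ 182.00000000000003 [177 177 180 175 128  79  60  67 100 173 179 177 176 175]
-0.026 min 44.0 centroid 173.0 edge+ 181.00000000000003 [176 177 165 111  98  53  59  66 116 180 177 177 176 177]
-0.03 min 48.0 centroid 173.0 edge+ 181.50000000000003 [178 176 180 131 102  55  60  69 111 175 178 176 176 177]
```

View pics/ov5.png

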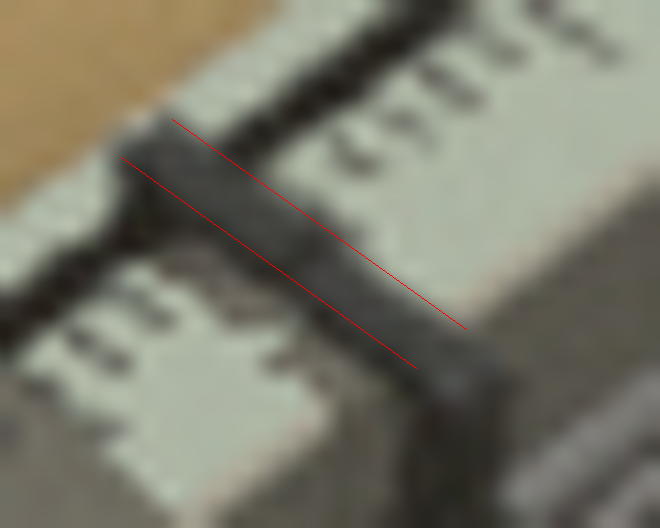

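```bash
cat > prof.py <<'E'
from h import *; import pickle,sys
p=np.load("p.npy"); c=pickle.load(open("s5.pkl","rb"))[1]
def prof(fr,ys,x0,x1):
    g=fr.astype(np.float32).max(2); xs=np.arange(x0,x1,.0005)
    for y in ys:
        uv=proj(c,s2w(p,np.c_[xs,0*xs+y,0*xs+.094])).astype(np.float32)
        v=cv2.remap(g,uv[:,0].reshape(1,-1),uv[:,1].reshape(1,-1),cv2.INTER_LINEAR)[0]
        bl=v[(xs>(x0+x1)/2-.003)&(xs<(x0+x1)/2+.003)].mean(); bg=np.median(v[-10:]); th=(bl+bg)/2
        m=len(xs)//2; j=m+np.argmax(v[m:]>th); e=xs[j]-.0005*(v[j]-th)/(v[j]-v[j-1])
        print("  y=%.4f edge+ %.2f  (%d/%d)"%(y,e*1000,bl,bg))
if __name__=="__main__":
    f0=cv2.imread("pics/scene0.png"); f3=cv2.imread("pics/scene3.png"); f4=pickle.load(open("s4.pkl","rb"))[1]["frame"]; f5=c["frame"]
    ym=[-.0195,-.021,-.0225,-.024,-.0255,-.027,-.0285,-.03]; yp=[.014,.0125,.011,.0095,.008,-.003,-.0045,-.006,-.0075,-.009,-.0105,-.012]
    for n,f in [("0",f0),("3",f3),("4",f4),("5",f5)]:
        print("marker",n); prof(f,ym,.160,.196)
    print("ptr home 0");prof(f0,yp,.229,.263)
    print("ptr 5");prof(f5,yp,.161,.196)
    print("ptr 4");prof(f4,yp,.165,.2)
E
python3 prof.py
```

```text
marker 0
  y=-0.0195 edge+ 184.92  (76/169)
  y=-0.0210 edge+ 183.41  (67/170)
  y=-0.0225 edge+ 183.04  (68/170)
  y=-0.0240 edge+ 182.63  (68/169)
  y=-0.0255 edge+ 182.19  (68/169)
  y=-0.0270 edge+ 182.23  (68/169)
  y=-0.0285 edge+ 182.44  (69/169)
  y=-0.0300 edge+ 182.63  (71/169)
marker 3
  y=-0.0195 edge+ 184.83  (55/112)
  y=-0.0210 edge+ 183.44  (48/111)
  y=-0.0225 edge+ 183.10  (48/109)
  y=-0.0240 edge+ 182.78  (49/109)
  y=-0.0255 edge+ 182.34  (50/109)
  y=-0.0270 edge+ 182.35  (50/109)
  y=-0.0285 edge+ 182.56  (50/110)
  y=-0.0300 edge+ 182.86  (53/110)
marker 4
  y=-0.0195 edge+ 184.44  (67/180)
  y=-0.0210 edge+ 183.36  (69/180)
  y=-0.0225 edge+ 183.07  (70/180)
  y=-0.0240 edge+ 182.72  (72/180)
  y=-0.0255 edge+ 182.29  (73/180)
  y=-0.0270 edge+ 182.31  (73/180)
  y=-0.0285 edge+ 182.48  (73/180)
  y=-0.0300 edge+ 182.63  (73/180)
marker 5
  y=-0.0195 edge+ 184.26  (68/180)
  y=-0.0210 edge+ 183.36  (69/180)
  y=-0.0225 edge+ 183.09  (71/180)
  y=-0.0240 edge+ 182.72  (72/181)
  y=-0.0255 edge+ 182.23  (72/181)
  y=-0.0270 edge+ 182.25  (72/181)
  y=-0.0285 ed
[... 624 characters left out ...]

  y=0.0080 edge+ 183.95  (69/137)
  y=-0.0030 edge+ 185.44  (67/156)
  y=-0.0045 edge+ 184.80  (67/166)
  y=-0.0060 edge+ 184.19  (67/154)
  y=-0.0075 edge+ 183.76  (68/142)
  y=-0.0090 edge+ 184.09  (68/142)
  y=-0.0105 edge+ 185.08  (66/150)
  y=-0.0120 edge+ 185.58  (63/161)
ptr 4
  y=0.0140 edge+ 187.89  (97/176)
  y=0.0125 edge+ 187.76  (79/179)
  y=0.0110 edge+ 188.02  (71/176)
  y=0.0095 edge+ 188.52  (69/162)
  y=0.0080 edge+ 187.82  (67/133)
  y=-0.0030 edge+ 187.25  (67/135)
  y=-0.0045 edge+ 186.94  (67/140)
  y=-0.0060 edge+ 187.10  (68/145)
  y=-0.0075 edge+ 187.17  (69/152)
  y=-0.0090 edge+ 186.78  (67/145)
  y=-0.0105 edge+ 186.71  (67/141)
  y=-0.0120 edge+ 186.94  (66/152)
```

Run:
```python
from h import *; import pickle
p=np.load("p.npy"); s,c=pickle.load(open("w1.pkl","rb")); w=wcam(c,s)
g=w["frame"].astype(np.float32).max(2)
def edge(y,x0,x1,z=.094):
    xs=np.arange(x0,x1,.00025)
    uv=proj(w,s2w(p,np.c_[xs,0*xs+y,0*xs+z])).astype(np.float32)
    v=cv2.remap(g,uv[:,0].reshape(1,-1),uv[:,1].reshape(1,-1),cv2.INTER_LINEAR)[0]
    th=(v.min()+v.max())/2; k=np.where(np.diff(np.sign(v-th)))[0]
    return (xs[k]*1000).round(1),v.min(),v.max()
for y in [.012,.008,.004,-.004,-.006,-.009,-.0105,-.012]: print("ptr",y,edge(y,.232,.262))
for y in [-.018,-.02,-.022,-.024,-.026,-.028]: print("mrk",y,edge(y,.166,.192))
for y in [.0,.01,.02,-.025]: print("house",y,edge(y,.27,.30,.08),edge(y,.08,.115,.08))
```

```text
ptr 0.012 (array([259.5]), np.float32(22.033203), np.float32(191.8789))
ptr 0.008 (array([241., 252.]), np.float32(45.50879), np.float32(187.625))
ptr 0.004 (array([235. , 236. , 241.3, 251.8]), np.float32(46.76758), np.float32(189.2539))
ptr -0.004 (array([241.3, 251.8]), np.float32(45.296875), np.float32(186.88281))
ptr -0.006 (array([241.3, 251.8]), np.float32(45.96875), np.float32(187.04492))
ptr -0.009 (array([241. , 251.8]), np.float32(45.801758), np.float32(187.52344))
ptr -0.0105 (array([241. , 251.8]), np.float32(41.685547), np.float32(189.0))
ptr -0.012 (array([241. , 251.8]), np.float32(43.289062), np.float32(187.29688))
mrk -0.018 (array([174.8, 185. ]), np.float32(52.819336), np.float32(185.97852))
mrk -0.02 (array([174.8, 185.3]), np.float32(49.128906), np.float32(188.375))
mrk -0.022 (array([174.8, 185.3]), np.float32(49.99707), np.float32(184.72266))
mrk -0.024 (array([174.8, 185.3]), np.float32(50.0), np.float32(166.0))
mrk -0.026 (array([174.8, 185.5]), np.float32(52.125), np.float32(114.5))
mrk -0.028 (array([174.3]), np.float32(45.0), np.float32(119.8125))
house 0.0 (array([280.5]), np.float32(155.50488), np.float32(254.75)) (array([ 87.3, 104.8]), np.float32(51.4209), np.float32(248.45508))
house 0.01 (array([279. , 298.7]), np.float32(142.90625), np.float32(186.10938)) (array([ 93.3,  95.8, 102.3, 105. ]), np.float32(48.26953), np.float32(254.4873))
house 0.02 (array([279.5]), np.float32(135.79004), np.float32(188.75)) (array([ 84. ,  84.5,  90. ,  93.8, 100.3, 106.3]), np.float32(98.78516), np.float32(250.96094))
house -0.025 (array([279.7]), np.float32(159.36133), np.float32(250.625)) (array([ 83.2,  90.8,  95.3, 101.5, 104. , 106.3]), np.float32(77.0625), np.float32(254.99219))
```

Emit:
{"name": "apply_moves", "arguments": {
  "plan": [
    [255,[-0.02,0,0],0],
    [255,[0,0,0],0],
    [255,[0,0,0],0],
    [255,[0,0,0],0]
  ]
}}

```text
time_s: 8.48
tcp_pos: [0.5486, -0.1196, 0.0361]
eef_rot: [-180.0, -0.0, 106.4]
contact_force: [-4.1, 7.8, 5.7]
gripper_width: 0.0172
```

```bash
python3 chk.py s6
python3 - <<'E'
import pickle,numpy as np
from prof import prof
f=pickle.load(open("s6.pkl","rb"))[1]["frame"]
print("m");prof(f,[-.021,-.0225,-.024,-.0255,-.027,-.0285,-.03],.16,.196)
print("p");prof(f,[.0125,.011,.0095,-.0045,-.006,-.0075,-.009],.161,.196)
E
```

```text
8.475 [[ 6.74740859e+01 -5.13273315e-01 -1.38290058e-03]] [-4.06098393  7.82441647  5.70835761] 0.01716983820948613
m
  y=-0.0210 edge+ 183.25  (68/181)
  y=-0.0225 edge+ 182.97  (70/181)
  y=-0.0240 edge+ 182.65  (72/180)
  y=-0.0255 edge+ 182.23  (72/180)
  y=-0.0270 edge+ 182.28  (71/181)
  y=-0.0285 edge+ 182.43  (72/181)
  y=-0.0300 edge+ 182.56  (74/181)
p
  y=0.0125 edge+ 183.03  (80/179)
  y=0.0110 edge+ 183.28  (73/177)
  y=0.0095 edge+ 183.48  (71/167)
  y=-0.0045 edge+ 183.45  (72/165)
  y=-0.0060 edge+ 183.16  (73/154)
  y=-0.0075 edge+ 182.73  (73/142)
  y=-0.0090 edge+ 182.53  (72/142)
```

View pics/s6.png

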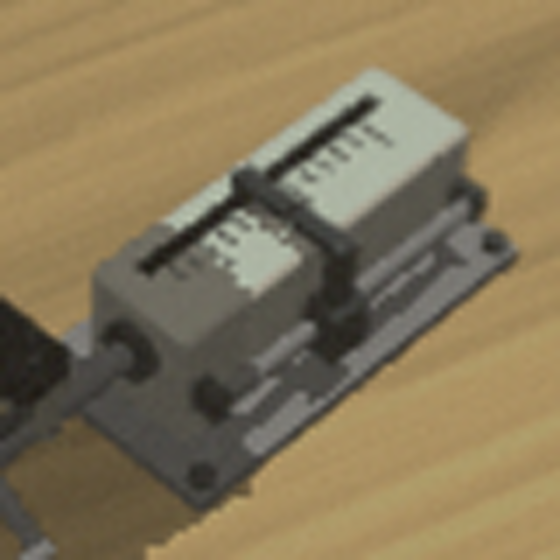

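The pointer edge reads about 183.1 and the marker edge about 182.6 in scale x (mm), so they line up within about 0.5 mm, and the picture shows the two blades as one straight bar. Now I'll hold for about 3 s.

Emit:
{"name": "apply_moves", "arguments": {
  "plan": [
    [255,[0,0,0],0],
    [255,[0,0,0],0],
    [255,[0,0,0],0],
    [255,[0,0,0],0],
    [255,[0,0,0],0],
    [255,[0,0,0],0],
    [255,[0,0,0],0],
    [255,[0,0,0],0],
    [255,[0,0,0],0],
    [255,[0,0,0],0],
    [255,[0,0,0],0],
    [255,[0,0,0],0]
  ]
}}

```text
time_s: 10.02
tcp_pos: [0.5486, -0.1196, 0.0361]
eef_rot: [-180.0, -0.0, 106.4]
contact_force: [-4.1, 7.9, 6.1]
gripper_width: 0.017
```

Emit:
{"name": "apply_moves", "arguments": {
  "plan": [
    [255,[0,0,0],0],
    [255,[0,0,0],0],
    [255,[0,0,0],0],
    [255,[0,0,0],0],
    [255,[0,0,0],0],
    [255,[0,0,0],0],
    [255,[0,0,0],0],
    [255,[0,0,0],0],
    [255,[0,0,0],0],
    [255,[0,0,0],0],
    [255,[0,0,0],0],
    [255,[0,0,0],0]
  ]
}}

```text
time_s: 11.52
tcp_pos: [0.5487, -0.1196, 0.0361]
eef_rot: [-180.0, -0.0, 106.3]
contact_force: [-3.1, 7.8, 5.1]
gripper_width: 0.0174
```

```bash
python3 chk.py s7
```

```text
11.525 [[ 6.75013076e+01 -5.15956172e-01 -5.14743683e-03]] [-3.11678825  7.80128307  5.06936661] 0.017447170219143403
```

Emit:
{"name": "apply_moves", "arguments": {
  "plan": [
    [255,[0.05,0,0],0],
    [255,[0.1,0,0],0],
    [255,[0.11,0,0],0],
    [255,[0.11,0,0],0],
    [255,[0.11,0,0],0],
    [255,[0.11,0,0],0],
    [255,[0.11,0,0],0],
    [255,[0.11,0,0],0],
    [255,[0.11,0,0],0],
    [255,[0.11,0,0],0],
    [255,[0.1,0,0],0],
    [255,[0.08,0,0],0]
  ]
}}

```text
time_s: 13.08
tcp_pos: [0.5318, -0.0613, 0.0361]
eef_rot: [-180.0, 0.0, 106.4]
contact_force: [-2.0, 2.0, 4.7]
gripper_width: 0.017
```

Emit:
{"name": "apply_moves", "arguments": {
  "plan": [
    [255,[0.05,0,0],0],
    [255,[0.04,0,0],0],
    [255,[0.03,0,0],0],
    [255,[0.02,0,0],0],
    [255,[0,0,0],0],
    [255,[0,0,0],0]
  ]
}}

```text
time_s: 13.82
tcp_pos: [0.5299, -0.0548, 0.0361]
eef_rot: [180.0, -0.0, 106.4]
contact_force: [-1.9, 1.9, 4.3]
gripper_width: 0.0172
```

```bash
python3 chk.py s8
python3 - <<'E'
import pickle,numpy as np
from prof import prof
f=pickle.load(open("s8.pkl","rb"))[1]["frame"]
print("p");prof(f,[.011,.0095,-.0045,-.006,-.0075,-.009],.229,.263)
E
```

```text
13.825 [[0.0527189  0.04279768 0.02369205]] [-1.94432427  1.93744796  4.30140578] 0.017207968578808925
p
  y=0.0110 edge+ 250.00  (78/177)
  y=0.0095 edge+ 250.10  (76/178)
  y=-0.0045 edge+ 250.29  (77/178)
  y=-0.0060 edge+ 250.19  (77/177)
  y=-0.0075 edge+ 250.23  (75/177)
  y=-0.0090 edge+ 250.42  (75/178)
```

Emit:
{"name": "apply_moves", "arguments": {
  "plan": [
    [255,[0.01,0,0],0],
    [255,[0,0,0],0],
    [255,[0,0,0],0]
  ]
}}

```text
time_s: 14.25
tcp_pos: [0.5298, -0.0545, 0.0361]
eef_rot: [-180.0, 0.0, 106.4]
contact_force: [-1.3, -1.3, 3.1]
gripper_width: 0.0171
```

Force along the pull axis flipped from +2 N to about −1 N, so the handle is against its stop. I'll open the jaws gently.

Emit:
{"name": "apply_moves", "arguments": {
  "plan": [
    [195,[0,0,0],0],
    [185,[0,0,0],0],
    [170,[0,0,0],0],
    [150,[0,0,0],0],
    [122,[0,0,0],0],
    [122,[0,0,0],0],
    [122,[0,0,0],0],
    [122,[0,0,0],0]
  ]
}}

```text
time_s: 15.25
tcp_pos: [0.5298, -0.0543, 0.0361]
eef_rot: [180.0, -0.0, 106.4]
contact_force: [0.2, -1.0, -0.1]
gripper_width: 0.0458
```

```bash
python3 chk.py s9
```

```text
15.25 [[-0.43415309  0.02503591  0.01230323]] [ 0.15485048 -0.9639739  -0.08041388] 0.045780197184592905
```

View pics/s9.png

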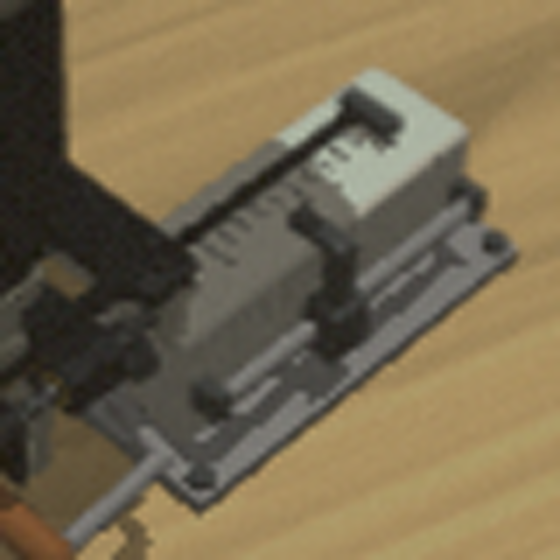

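The gripper is open and clear, and the pointer is back at home. I'll lift straight up.

Emit:
{"name": "apply_moves", "arguments": {
  "plan": [
    [122,[0,0,-0.2],0],
    [122,[0,0,-0.4],0],
    [122,[0,0,-0.6],0],
    [122,[0,0,-0.8],0],
    [122,[0,0,-0.8],0],
    [122,[0,0,-0.6],0],
    [122,[0,0,0],0],
    [122,[0,0,0],0],
    [122,[0,0,0],0]
  ]
}}

```text
time_s: 16.42
tcp_pos: [0.5292, -0.0544, 0.2052]
eef_rot: [-179.9, -0.0, 106.4]
contact_force: [0.2, 0.2, -0.4]
gripper_width: 0.0457
```

```bash
python3 chk.py s10
python3 - <<'E'
import pickle,numpy as np,cv2
from prof import prof
f=pickle.load(open("s10.pkl","rb"))[1]["frame"]; cv2.imwrite("pics/s10f.png",f)
print("m");prof(f,[-.0225,-.024,-.0255,-.027,-.0285,-.03],.16,.196)
print("p");prof(f,[.011,.0095,-.0045,-.006,-.0075,-.009],.229,.263)
E
```

```text
16.425 [[  -0.50731138   -0.58326394 -169.15733883]] [ 0.20100917  0.20765943 -0.36068531] 0.04570414341358595
m
  y=-0.0225 edge+ 182.98  (68/176)
  y=-0.0240 edge+ 182.69  (70/176)
  y=-0.0255 edge+ 182.31  (70/176)
  y=-0.0270 edge+ 182.32  (70/176)
  y=-0.0285 edge+ 182.42  (70/176)
  y=-0.0300 edge+ 182.54  (72/176)
p
  y=0.0110 edge+ 249.96  (77/174)
  y=0.0095 edge+ 250.06  (75/175)
  y=-0.0045 edge+ 250.36  (76/175)
  y=-0.0060 edge+ 250.33  (75/174)
  y=-0.0075 edge+ 250.32  (75/175)
  y=-0.0090 edge+ 250.49  (75/175)
```

View pics/s10f.png

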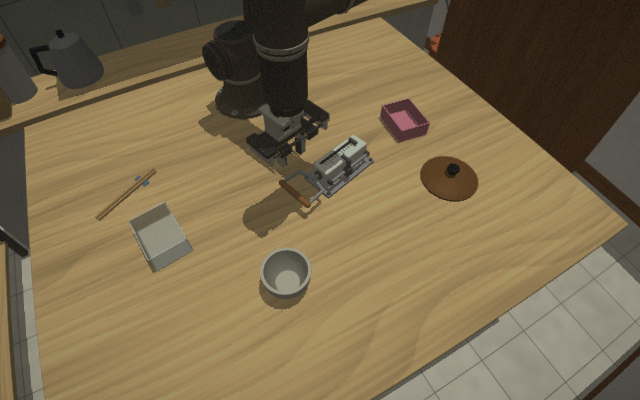

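The scene view shows the bystanders where they began, the pointer back at its home edge (about 250.3 mm), the marker unchanged (about 182.5 mm), and the gripper clear of everything.

```bash
python3 -c "
from plant import close_job
print(close_job())"
```

```text
the job is handed in; nothing more can be done
None
```

The scale check is done and handed in. I pulled the handle straight out by about 67.5 mm and held it there for about 3 s. I then eased it back over about 2.5 s until it met its stop, opened the jaws gradually and lifted clear.

- **Alignment at the hold:** the scene camera put the pointer and marker edges within about 0.5 mm of each other. The wrist and scene pictures gave slightly different target pulls, 67.0 mm and 67.7 mm, so I held between them. I could not check with the top camera because the arm blocked its view.
- **After release:** the pointer edge was back at its home reading of about 250.3 mm. The marker edge still read about 182.5 mm, within about 0.1 mm of the start. The containers, lid and mortar look unmoved in the picture.
- **Time and force:** it finished at about 16.4 s of the 45 s allowed. The wrist-force readings after each move were about 11 N at most.

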